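# Press a bush home with the hydraulic bench press

### The job

The bronze bush standing proud of the crank arm's hub has to be pressed home. Set the arm flat on the bed of the bench press with its bush squarely under the ram, let go of it, then work the pump handle with full strokes, down to its stop and right back up each time, until the bush is flush with the hub. Leave the arm clamped under the ram for the retaining compound to cure, with the handle up, and leave the other things on the bench alone.

Things in the scene. Friction and masses are not known exactly. Their poses are not given: they have to be found in the camera images.
- press: Fixed press station on a steel base 10 mm thick: on the left, as the robot sees it, a blue two-post bench press (frame), on the right its hand pump with a long handle. Origin on the bench top; x from the front (facing the robot) to the back, along the pump; y left, z up.
- frame: The blue press, fixed to press: two posts 60 mm deep (x), 30 mm wide (y), 262 mm tall, 160 mm clear between them, with the bed and above it the crosshead. Origin under the ram's axis at bench height; axes as bed_centre: x into the press. Its front looks towards the robot's left. The window between bed and crosshead is open at front and back.
- bed_centre (a point): Point on the bed's top surface, on the ram's axis, 75 mm above the bench; its x runs from the press's front to its back, y left, z up: turned 40 degrees (0.70 rad) clockwise from press, at (0, 115, 75) mm in it. The bed is a flat steel-topped beam 90 mm deep (x) by 160 mm wide between the posts.
- crosshead_edge (a point): Middle of the front lower edge of the blue crosshead, the beam over the bed: 42 mm in front of the ram's axis, 110 mm above the bed; it spans post to post and is 84 mm deep, with a gland nut 52 mm across hanging 8 mm lower on the axis. It bars an upright gripper from an arm lying under the ram: come from the front with the tool leaning 30 to 45 degrees.
- ram (a joint): Travel of the ram, m: 0 up, larger is lower, at most 0.046; starts at 0.002 to 0.012. The foot's underside is 70 mm less this above the bed; 0.040 when the bush is flush. It goes down only while the handle does, 15 mm per rad (8.4 mm a full stroke, 4 or 5 strokes in all), and holds otherwise. Once it can go no lower a relief valve opens: extra strokes move nothing and do no harm.
- ram_foot (a point): Centre of the underside of the round steel pressing foot at the end of the ram: foot 40 mm across and 12 mm thick, rod 26 mm above it.
- handle (a joint): Angle of the pump handle, rad: 0 raised at its upper stop (34 degrees above level, free end towards the robot), 0.56 at the lower stop (2 degrees above level). Its spring lifts it back in about a second when let go. Pushing it down at the grip takes about 7 to 12 N. Down past 0.50 and back under 0.06 is a full stroke.
- handle_grip (a point): Centre of the pump handle's black rubber grip: round, 28 mm across, 116 mm long along the handle, 270 mm from the pivot; a steel bar 18 mm across joins them. It swings in the x-z plane of press, from about 285 mm above the bench (raised) to 145 mm (down), over the pump's tank (88 mm wide, top 92 mm high). Push it down from above with shut fingers, or grip it.
- handle_pivot (a point): Pivot of the pump handle, at (150, -115, 135) mm in press; the pivot axis runs along the y axis of press.
- crank: The crank arm, loose, about 0.25 kg, bare aluminium, lying flat: round hub 42 mm across, 30 mm high, and a straight arm 26 mm wide, 24 mm thick along the body's -x to a round end 68 mm from the hub's axis. Origin at the centre of the hub's underside, z up. Grip across its 26 mm about 48 mm from the hub's axis, and set it in with the arm end to the press's front.
- bush (a joint): How far the bush has been pressed, m: 0 standing 8 mm proud of the hub, 0.008 flush and home. Pressing it takes about 20 N.
- bush_top (a point): Centre of the top of the bronze bush in the hub (24 mm across): 38 mm above the arm's underside at the start, 30 mm when flush.
- spray_can: Bystander: upright spray can, 66 mm across, 190 mm high, loose. Origin at the centre of its underside.
- white_bottle: Bystander: upright white plastic bottle, 72 mm across, 170 mm high, loose. Origin at the centre of its underside.
- blue_bin: Bystander: empty blue open bin 160 x 110 x 75 mm, loose. Origin at the centre of its underside.
- wrench: Bystander: steel wrench lying on the bench, loose, about 180 mm long along its x.
Not all that is in view belongs to the job. What is shaped like the crank but orange or red is not meant.

How it is judged:
On the way, in this order (a step that is already met when the one before it is completed fails the run):
1. the arm lies flat on the press bed, its bush under the ram's foot (axes within 8 mm), released (horizontal distance between crank and bed_centre below 0.008 m and z of crank in the frame of bed_centre between -0.004 and 0.004 m and angle between crank's own z axis and vertical below 0.06 rad and contact force between the fingers and crank below 0.3 N), for 0.2 s.
2. first full stroke: handle down (past 0.50 rad) (value of joint handle above 0.5 rad).
3. handle back up (under 0.06 rad) (value of joint handle below 0.06 rad).
4. second full stroke: handle down (value of joint handle above 0.5 rad).
5. handle back up (value of joint handle below 0.06 rad).
6. third full stroke: handle down (value of joint handle above 0.5 rad).
7. handle back up (value of joint handle below 0.06 rad).
At the end, for the whole second after the job is handed in: The bush is pressed in to within 1.5 mm of flush, the arm lies flat on the bed at rest with its hub within 10 mm of the ram's axis and the ram's foot still down on the bush (within 3 mm), and the handle is back up (under 0.06 rad) (value of joint bush above 0.0065 m and horizontal distance between crank and bed_centre below 0.01 m and z of crank in the frame of bed_centre between -0.004 and 0.004 m and angle between crank's own z axis and vertical below 0.06 rad and z of ram_foot in the frame of bush_top below 0.003 m and value of joint handle below 0.06 rad and linear speed of crank below 0.01 m/s); the robot touches nothing.
It fails at once if a bystander is shifted by more than 30 mm (distance of any of spray_can, white_bottle, blue_bin, wrench from where it was at the start of the episode above 0.03 m).
It also fails if it takes over 72 s, if anything falls off the work surface, if the arm or the gripper's body presses on something with over 40 N, if the wrist force passes 120 N, or if a joint passes its speed limit or range.

### The arm

A 7-joint arm with a two-finger parallel gripper is mounted at the origin on the work surface. World frame = base frame: x ahead of the robot, y to its left, z up, the work surface at z = 0. Lengths are in m, angles in rad, forces in N, time in s.
With the tool pointing down it reaches from about 0.425 to 0.875 m from the base axis. Payload 4.7 kg.
Tool frame: the origin (TCP) lies at the very end of the fingers, on their centre line; the grasp point (between the pads) lies 19 mm behind it; z points along the fingers, y is the line along which they close (so a half turn about z gives the same grasp; the last joint's range is limited). The gripper opens to 87 mm and grips with 3 to 60 N. Pads are 19 mm wide; open, the fingers measure 117 mm over their backs; the gripper's body (75 mm by 190 mm) begins 51 mm behind the grasp point.
Start: joints at [-1.283, 0.321, -0.07, 1.45, 0.023, 1.371, -0.057], TCP at [0.176, 0.626, 0.223] pointing down, gripper open.
Joint ranges: [-2.86, 2.86], [-0.3, 2.09], [-1.38, 1.24], [0.06, 2.45], [-1.56, 4.7], [0.09, 2.05], [-2.69, 2.69]. Speed limits (rad/s): [2.57, 2.57, 3.14, 3.14, 3.14, 3.14, 3.14].

### API

Orientations are given as a rotation vector (axis times angle).
In Python, from bench import ctrl, imaging, ticket gives the robot as it stands.
- The arm moves only by the tool jog_arm, never from a script. Its argument "rows" is text: rows parted by semicolons, each of 7 numbers parted by spaces: the shift along the tool's x, y, z in cm, then the turn, a rotation vector about the tool's x, y, z in rad, then the closure, from -1 (fully open) to 1 (shut), so that 0 is half open. A call has 1 to 5 rows; each row shifts and turns the commanded pose from where the row before left it, along the tool's axes as they then stand; what a row does not reach is not made up. A row lasts 1/8 s, in which the tool goes at most 62.5 mm and 10.7 degrees, less where a joint would pass 70% of its speed; a pose out of reach is approached as far as the arm can. A call with a gripper value outside its range is refused whole. The fingers move at their own pace and stop on an object; "force" is the grip in N (left out, the last holds). Time passes only in rows, so rows that do not move let the fingers close. It gives the time, the measured TCP pose, the force, the opening and the grip force at its end, in the units of the state.
- ctrl.get_state(): the state, without advancing time (a new reading comes with each control period).
- imaging.get_image(name): name is "scene" or "top" or "wrist"; returns a dict with "img" (384x512x3 uint8, blue, green, red), "vertical_fov" (degrees; the focal length in pixels is half the picture's height over the tangent of half this angle, whatever the lens; pixels are square), "cx", "cy" (the principal point, pixels), "origin" and "orientation" of the camera in the world. Camera axes: x right, y down, z forward; pixel columns grow to the right and rows downward; lengths in m; the calibration is good to about 2 mm. The wrist camera is an equidistant fisheye: a pixel r from the principal point sees the ray r / f radians off the axis. A picture is of the moment at which its call begins. There is no depth.
- ticket.close_job(): hands the job in; it is judged then, once.
The state is a dict: "time": time; "joint_positions": joint angles; "qd": joint speeds; "joint_torque": joint torques, N m; "position": TCP position; "tool_rot": TCP orientation; "ft_force": force on the tool from outside, world axes, zero at the start; "torque": the same for the moment, N m; "grip_width": opening from 0.0 (shut) to 1.0 (fully open); "grip_force": force on a finger pad.
Only numpy, scipy, OpenCV 4.12 (cv2) and the standard library are available. Lean on these libraries where they do the work, as an engineer would, in place of code of your own. Each camera call takes 0.05 s, during which the arm holds its last target. There are 200 camera calls.

## Working session

There is one attempt and no reset: what is moved stays moved. The work goes in short steps, Python scripts to look and compute and a tool call to move; the robot and the scene stay as the last step left them, time stands still between calls to the robot, and variables do not carry over. Pictures are saved under pics/ and viewed, at most 10 in all, crops included, and the job is handed in when it is done.

Besides the shell and the picture viewer there is one more tool, called as name(argument=value, ...), one argument or row to a line, values as JSON. jog_arm: Moves the arm, as the interface text tells. Its arguments: {"type":"object","properties":{"rows":{"type":"string"},"force":{"type":"number"}},"required":["rows"]}

```bash
ls; mkdir -p pics; python3 - <<'E'
from bench import ctrl, imaging
import cv2,numpy as np
print(ctrl.get_state())
for n in ["scene","top"]:
    d=imaging.get_image(n); cv2.imwrite(f"pics/{n}0.png",d["img"])
    np.savez(f"pics/{n}0.npz",**d)
    print(n,{k:v for k,v in d.items() if k!="img"})
a=cv2.imread("pics/scene0.png");b=cv2.imread("pics/top0.png")
E
```

```text
pics
{'time': 0.0, 'joint_positions': array([-1.28290173,  0.32180164, -0.07007149,  1.45167756,  0.02262234,
        1.37078825, -0.0569316 ]), 'qd': array([-0.00069847, -0.00099187, -0.00166847,  0.00127796, -0.00054477,
        0.00137614, -0.00061004]), 'joint_torque': array([ 8.59646898e-04, -4.91298401e+01, -4.03448185e-01, -3.12510216e+01,
       -6.39889506e-02,  4.41322848e-02,  1.79445210e-04]), 'position': array([0.17566604, 0.6252397 , 0.221474  ]), 'tool_rot': array([-4.28729177e-01, -3.11206468e+00,  2.95838278e-03]), 'ft_force': array([-0.48888657, -0.07240055, -0.90593923]), 'torque': array([ 0.00902469, -0.0286836 ,  0.01213308]), 'grip_force': 0.0, 'grip_width': 1.000800014241526}
scene {'vertical_fov': 52.432885885899516, 'cx': 256.58047041477, 'cy': 191.34541325757831, 'origin': array([ 1.5548621 , -0.14053994,  0.99180798]), 'orientation': array([-1.79202609, -1.54004256,  0.75358231])}
top {'vertical_fov': 44.86576516538048, 'cx': 255.38800913259945, 'cy': 193.3903917751372, 'origin': array([ 0.41670654, -0.02660749,  1.56396561]), 'orientation': array([-2.17223899,  2.15506543, -0.09134175])}
```

View pics/scene0.png

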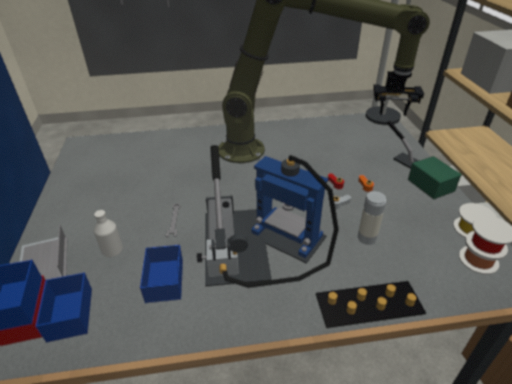

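View pics/top0.png

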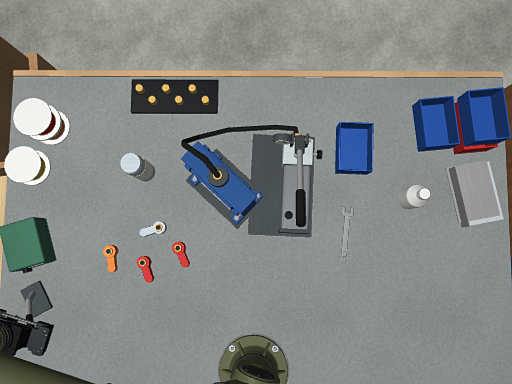

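The top view shows four crank-shaped parts: silver at (155,228), orange at (110,257), and red at (146,268) and (180,253). The silver one fits, because the crank is bare aluminium. The press crosshead is near (222,180) and the handle grip near (300,208). I'll confirm with one enlarged crop.

```bash
cat > h.py <<'E'
import numpy as np,cv2
from scipy.spatial.transform import Rotation as R
def K(d):
    f=d["img"].shape[0]/2/np.tan(np.radians(float(d["vertical_fov"]))/2); return f,float(d["cx"]),float(d["cy"])
def plane(d,u,v,z):
    f,cx,cy=K(d); r=R.from_rotvec(d["orientation"]).apply([(u-cx)/f,(v-cy)/f,1]); o=d["origin"]
    return o+r*(z-o[2])/r[2]
def proj(d,p):
    f,cx,cy=K(d); q=R.from_rotvec(d["orientation"]).inv().apply(np.atleast_2d(p)-d["origin"])
    return np.c_[cx+f*q[:,0]/q[:,2],cy+f*q[:,1]/q[:,2]]
E
python3 - <<'E'
from h import *
d=dict(np.load("pics/top0.npz"));im=d["img"]
a=cv2.resize(im[215:290,95:195],None,fx=5,fy=5,interpolation=cv2.INTER_CUBIC)
b=cv2.resize(im[120:245,175:325],None,fx=5,fy=5,interpolation=cv2.INTER_CUBIC)[:, :]
cv2.imwrite("pics/c1.png",a); cv2.imwrite("pics/c2.png",cv2.resize(b,(720,600)))
for u,v,z in [(160,228,.038),(142,233,.024),(285,237,.01),(249,234,.01),(313,237,.01)]: print(u,v,plane(d,u,v,z).round(4))
E
```

```text
160 228 [0.4517 0.3086 0.038 ]
142 233 [0.4351 0.371  0.024 ]
285 237 [ 0.426  -0.1029  0.01  ]
249 234 [0.4349 0.0169 0.01  ]
313 237 [ 0.4268 -0.1958  0.01  ]
```

View pics/c1.png

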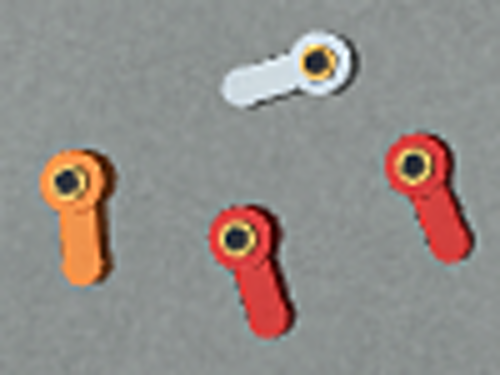

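View pics/c2.png

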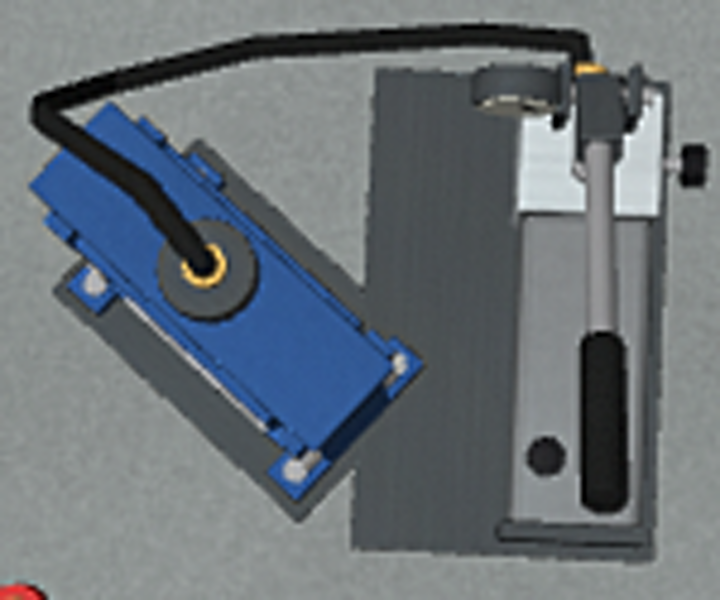

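The enlarged crop confirms the silver crank, with its bush at about pixel (158,227) and its end at (143,232). Next I need one enlarged scene crop to fit the press pose.

```bash
python3 - <<'E'
from h import *
d=dict(np.load("pics/scene0.npz"));im=d["img"]
cv2.imwrite("pics/c3.png",cv2.resize(im[140:290,195:345],None,fx=4,fy=4,interpolation=cv2.INTER_CUBIC))
E
```

```text
(no output)
```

View pics/c3.png

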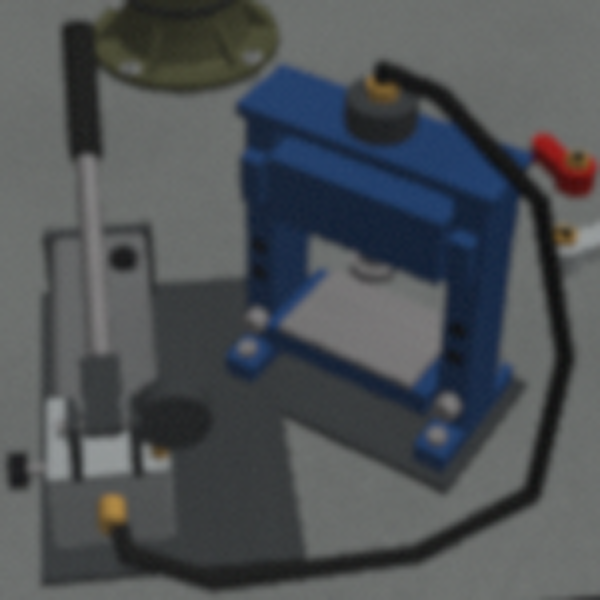

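The crop shows the press from behind: the grip at crop (78,25)-(87,157), and the bed's back corners at (415,385) and (275,322). I'll fit the press pose jointly from both views.

```bash
cat > fit.py <<'E'
from h import *
from scipy.optimize import least_squares
T=dict(np.load("pics/top0.npz"));S=dict(np.load("pics/scene0.npz"))
t=lambda x,y:((x+.5)/4.8-.5+175,(y+.5)/4.8-.5+120)
s=lambda x,y:((x+.5)/4-.5+195,(y+.5)/4-.5+140)
c34,s34=np.cos(np.radians(34)),np.sin(np.radians(34))
hp=lambda r:np.array([.150-r*c34,-.115,.135+r*s34])
F=lambda p:R.from_euler('z',-40,degrees=True).apply(p)+[0,.115,0]
def model(q):
    x,y,yaw,ht,a,b,hr,bx,by=q
    P=[(T,hp(.212),t(604,335)),(T,hp(.328),t(604,508)),(S,hp(.328),s(78,27)),(S,hp(.212),s(87,155)),
     (S,F([.045,.08,.075]),s(415,385)),(S,F([.045,-.08,.075]),s(277,322)),
     (T,F([0,0,hr]),t(205,266)),(S,F([0,0,hr]),s(382,88)),
     (S,F([.042,.08,.185]),s(445,281)),(S,F([.042,-.08,.185]),s(309,238)),
     (T,F([a,b,ht]),t(112,103)),(T,F([-a,b,ht]),t(30,185)),
     (S,F([-a,-b,ht]),s(283,66)),(S,F([a,-b,ht]),s(238,106)),(S,F([-a,b,ht]),s(535,155)),(S,F([a,b,ht]),s(495,198)),
     (T,F([-bx,by,.01]),t(55,290)),(T,F([-bx,-by,.01]),t(300,520)),(S,F([bx,by,.01]),s(443,488)),(S,F([-bx,by,.01]),s(525,380))]
    Rz=R.from_euler('z',yaw)
    return np.array([proj(d,Rz.apply(p)+[x,y,0])[0]-np.array(o) for d,p,o in P])
r=least_squares(lambda q:model(q).ravel(),[.55,-.05,0,.27,.05,.11,.3,.06,.14],loss='soft_l1')
if __name__=="__main__":
    print(r.x.round(4),np.sqrt(np.diag(np.linalg.inv(r.jac.T@r.jac)))[:3]);print(model(r.x).round(1).tolist())
x,y,yaw=r.x[:3];Rz=R.from_euler('z',yaw)
W=lambda p:Rz.apply(p)+[x,y,0]
if __name__=="__main__":
    print("bed",W(F([0,0,.075])),"bed x dir deg",np.degrees(yaw)-40,"grip",W(hp(.27)))
    u=lambda a,b:((a+.5)/5-.5+95,(b+.5)/5-.5+215)
    bush=plane(T,*u(317,62),.036); 
    end=plane(T,*u(239,88),.024)
    print("bush",bush,"end",end,np.linalg.norm((bush-end)[:2]),np.degrees(np.arctan2(*(bush-end)[1::-1])))
    bs=plane(S,*s(566,236),.036);print("bush from scene",bs)
E
python3 fit.py; python3 - <<'E'
from h import *
from scipy.ndimage import label
T=dict(np.load("pics/top0.npz"));im=T["img"].astype(int)
# bright silver blob
for z in (.024,.030,.036):
  m=im.min(2)>150; l,n=label(m); i=l[232,145]; vs,us=np.nonzero(l==i)
  P=np.array([plane(T,u,v,z)[:2] for u,v in zip(us,vs)]);c=P.mean(0);w,V=np.linalg.eigh(np.cov((P-c).T));a=V[:,1]*-np.sign(V[1,1])
  pr=(P-c)@a; print(z,len(us),c,np.degrees(np.arctan2(a[1],a[0])),pr.min(),pr.max(), "ends",c+a*pr.min(),c+a*pr.max())
E
```

```text
[ 0.5866 -0.018  -0.0374  0.2793  0.0334  0.1128  0.3174  0.0742  0.1181] [0.00165708 0.00096474 0.00771457]
[[-0.8, 0.9], [-0.2, -1.9], [-0.3, -0.9], [-0.2, 0.6], [3.0, 1.1], [-3.2, -1.2], [-0.4, -0.4], [0.1, 0.1], [-1.9, 1.5], [-10.9, -5.4], [-0.9, -0.1], [-0.1, 0.1], [-0.3, -0.1], [-0.4, -0.3], [-1.1, -0.1], [-1.0, 0.5], [-0.9, -0.1], [-0.7, -0.6], [0.7, -0.9], [0.1, -0.6]]
bed [0.59085214 0.09691694 0.075     ] bed x dir deg -42.14233640466877 grip [ 0.50846572 -0.130162    0.28598208]
bush [0.45501775 0.31572883 0.036     ] end [0.43771065 0.36973567 0.024     ] 0.056712212043898355 -72.23136563511476
bush from scene [0.4613198  0.31629226 0.036     ]
0.024 183 [0.44748155 0.34088708] -71.70887186164391 -0.04196238200537813 0.04467818802331827 ends [0.43431185 0.38072928] [0.4615036 0.2984663]
0.03 183 [0.44736165 0.33945525] -71.70887186164391 -0.04179888855414792 0.044504113273374314 ends [0.43424326 0.37914221] [0.46132906 0.29719975]
0.036 183 [0.44724174 0.33802342] -71.7088718616439 -0.04163539510291777 0.0443300385234305 ends [0.43417466 0.37755515] [0.46115452 0.2959332 ]
```

```bash
cat > go.py <<'E'
import sys
from h import *
from bench import ctrl
from fit import W,F
def tool(yaw,lean):  # yaw = crank/bed x direction (deg), tool leans into it
    a,l=np.radians(yaw),np.radians(lean); z=[np.cos(a)*np.sin(l),np.sin(a)*np.sin(l),-np.cos(l)]
    y=np.array([-np.sin(a),np.cos(a),0]); return R.from_matrix(np.c_[np.cross(y,z),y,z])
def rows(p1,R1,n,g,p0=None,R0=None):
    s=ctrl.get_state()
    p0=s["position"] if p0 is None else np.asarray(p0); R0=R.from_rotvec(s["tool_rot"]) if R0 is None else R0
    st=(R0.inv()*R1).as_rotvec()/n; out=[]; sh=(np.asarray(p1)-p0)/n*100
    for i in range(n):
        out.append(" ".join(f"{v:.2f}" for v in R0.inv().apply(sh))+" "+" ".join(f"{v:.3f}" for v in st)+f" {g}"); R0=R0*R.from_rotvec(st)
    for i in range(0,n,5): print("; ".join(out[i:i+5]))
CR=np.array([.4547,.3165]); CY=-71.7
def crank_tcp(hub,yaw,lean,z,dx=-.045,back=0):
    a=np.radians(yaw); p=np.r_[np.asarray(hub)[:2]+dx*np.array([np.cos(a),np.sin(a)]),z]
    return p-back*tool(yaw,lean).as_matrix()[:,2]
E
python3 - <<'E'
from go import *
G=tool(CY,35); p=crank_tcp(CR,CY,35,.010); q=crank_tcp(CR,CY,35,.010,back=.09)
print(p,q); rows(q,G,10,-.3); rows(p,G,5,-.3,q,G)
from fit import T
t=lambda x,y:((x+.5)/4.8-.5+175,(y+.5)/4.8-.5+120)
a=plane(T,*t(375,70),.01);b=plane(T,*t(352,548),.01);print("plate yaw",np.degrees(np.arctan2(*(a-b)[1::-1])))
for n,px in dict(can=(137,165),bottle=(415,197),wrench=(346,233),bin=(354,148)).items(): print(n,plane(T,*px,0.05).round(3))
E
```

```text
[0.44057034 0.35922415 0.01      ] [0.42436146 0.40823527 0.08372368]
-2.98 -1.41 1.38 0.030 -0.056 0.095 -0.3; -3.02 -1.09 1.59 0.030 -0.056 0.095 -0.3; -3.01 -0.75 1.78 0.030 -0.056 0.095 -0.3; -2.96 -0.41 1.97 0.030 -0.056 0.095 -0.3; -2.87 -0.08 2.14 0.030 -0.056 0.095 -0.3
-2.73 0.26 2.29 0.030 -0.056 0.095 -0.3; -2.56 0.58 2.43 0.030 -0.056 0.095 -0.3; -2.35 0.88 2.54 0.030 -0.056 0.095 -0.3; -2.11 1.17 2.64 0.030 -0.056 0.095 -0.3; -1.84 1.44 2.71 0.030 -0.056 0.095 -0.3
-0.00 -0.00 1.80 0.000 0.000 0.000 -0.3; -0.00 -0.00 1.80 0.000 0.000 0.000 -0.3; -0.00 -0.00 1.80 0.000 0.000 0.000 -0.3; -0.00 -0.00 1.80 0.000 0.000 0.000 -0.3; -0.00 -0.00 1.80 0.000 0.000 0.000 -0.3
plate yaw -2.180083784963014
can [0.658 0.388 0.05 ]
bottle [ 0.559 -0.523  0.05 ]
wrench [ 0.44  -0.298  0.05 ]
bin [ 0.72  -0.327  0.05 ]
```

jog_arm(
  rows="-2.98 -1.41 1.38 0.03 -0.056 0.095 -0.3; -3.02 -1.09 1.59 0.03 -0.056 0.095 -0.3; -3.01 -0.75 1.78 0.03 -0.056 0.095 -0.3; -2.96 -0.41 1.97 0.03 -0.056 0.095 -0.3; -2.87 -0.08 2.14 0.03 -0.056 0.095 -0.3",
)

```text
time: 0.72
position: [0.3005, 0.5164, 0.1528]
tool_rot: [1.06, 2.671, -0.27]
ft_force: [0.4, 0.1, -0.2]
grip_width: 0.656
grip_force: 0.0
```

jog_arm(
  rows="-2.73 0.26 2.29 0.03 -0.056 0.095 -0.3; -2.56 0.58 2.43 0.03 -0.056 0.095 -0.3; -2.35 0.88 2.54 0.03 -0.056 0.095 -0.3; -2.11 1.17 2.64 0.03 -0.056 0.095 -0.3; -1.84 1.44 2.71 0.03 -0.056 0.095 -0.3",
)

```text
time: 1.35
position: [0.4244, 0.4079, 0.0836]
tool_rot: [1.532, 2.106, -0.485]
ft_force: [-0.3, -0.3, -0.0]
grip_width: 0.653
grip_force: 0.0
```

```bash
python3 - <<'E'
from go import *
from bench import imaging
s=ctrl.get_state(); G=tool(CY,35); p=crank_tcp(CR,CY,35,.010); q=crank_tcp(CR,CY,35,.010,back=.09)
M=R.from_rotvec(s["tool_rot"])
print(s["time"],s["position"]-q,(G.inv()*M).as_rotvec(),s["joint_positions"].round(2))
d=imaging.get_image("wrist"); print({k:v for k,v in d.items() if k!="img"})
f,cx,cy=K(d); im=d["img"].copy()
def pe(P):
    c=R.from_rotvec(d["orientation"]).inv().apply(np.array(P)-d["origin"]); th=np.arctan2(np.hypot(c[0],c[1]),c[2]); k=f*th/np.hypot(c[0],c[1]); return cx+k*c[0],cy+k*c[1]
a=np.radians(CY); ax=np.array([np.cos(a),np.sin(a)])
im=cv2.resize(im,None,fx=1.5,fy=1.5)
for P in [np.r_[CR,.038],np.r_[CR-.068*ax,.024],np.r_[CR+.021*ax,.03]]:
    u=pe(P);print(u);cv2.circle(im,(int(u[0]*1.5),int(u[1]*1.5)),4,(0,0,255),1)
cv2.imwrite("pics/w1.png",im); rows(p,G,6,-.3)
E
```

```text
1.35 [ 3.50388285e-06 -3.44020481e-04 -7.39664454e-05] [ 0.00388154 -0.00166048  0.00535796] [-1.25  0.6   0.25  1.5   0.32  1.48 -0.81]
{'vertical_fov': 65.70646984690485, 'cx': 256.14440240363945, 'cy': 186.18553788637752, 'origin': array([0.37899421, 0.54744033, 0.17748434]), 'orientation': array([2.2575756 , 0.35530113, 0.16288605])}
(np.float64(257.40793750632605), np.float64(242.1470382425353))
(np.float64(257.0253660198458), np.float64(183.02084866346763))
(np.float64(257.47051609237775), np.float64(245.60235241646578))
0.07 -0.02 1.41 -0.001 0.002 -0.002 -0.3; 0.07 -0.02 1.41 -0.001 0.002 -0.002 -0.3; 0.07 -0.02 1.41 -0.001 0.002 -0.002 -0.3; 0.07 -0.02 1.41 -0.001 0.002 -0.002 -0.3; 0.06 -0.02 1.41 -0.001 0.002 -0.002 -0.3
0.06 -0.02 1.41 -0.001 0.002 -0.002 -0.3
```

View pics/w1.png

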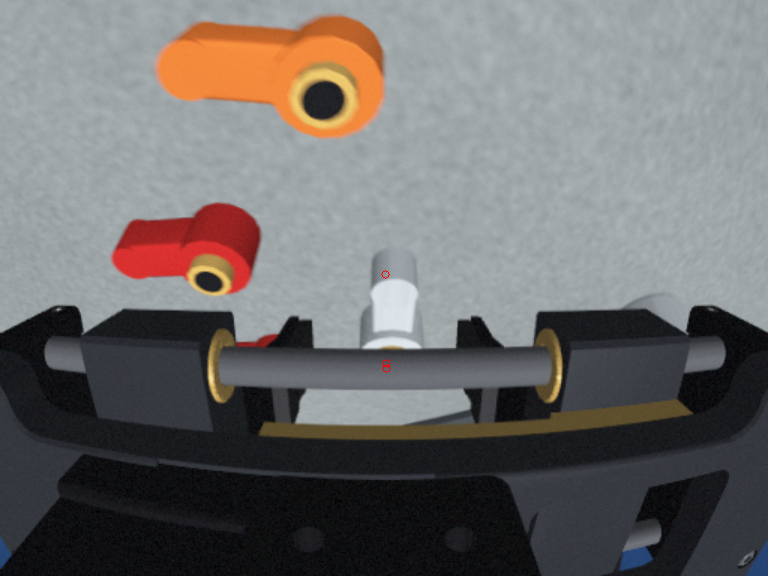

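The wrist view shows the silver arm between the open fingers, with its end at about (394,282) against the predicted (386,274). So it sits about 4 mm towards +tool y, which agrees with the scene-camera ray. I'll shift the target accordingly and descend.

```bash
sed -i 's/^CR=.*/CR=np.array([.4588,.3172]); CY=-71.7/' go.py; python3 - <<'E'
from go import *
G=tool(CY,35); rows(crank_tcp(CR,CY,35,.010),G,5,-.3)
E
```

```text
0.08 0.06 1.70 -0.002 0.002 -0.002 -0.3; 0.07 0.06 1.70 -0.002 0.002 -0.002 -0.3; 0.07 0.06 1.70 -0.002 0.002 -0.002 -0.3; 0.07 0.06 1.70 -0.002 0.002 -0.002 -0.3; 0.06 0.05 1.70 -0.002 0.002 -0.002 -0.3
```

jog_arm(
  rows="0.07 0.06 1.70 -0.002 0.002 -0.002 -0.3; 0.07 0.06 1.70 -0.002 0.002 -0.002 -0.3; 0.07 0.06 1.70 -0.002 0.002 -0.002 -0.3; 0.07 0.06 1.70 -0.002 0.002 -0.002 -0.3; 0.07 0.06 1.70 -0.002 0.002 -0.002 -0.3",
)

```text
time: 2.02
position: [0.4414, 0.3657, 0.0119]
tool_rot: [1.52, 2.125, -0.468]
ft_force: [1.6, -0.1, -0.3]
grip_width: 0.649
grip_force: 0.0
```

jog_arm(
  rows="0 0 0 0 0 0 0.2; 0 0 0 0 0 0 0.6; 0 0 0 0 0 0 1; 0 0 0 0 0 0 1; 0 0 0 0 0 0 1",
  force=30,
)

```text
time: 2.65
position: [0.4415, 0.367, 0.0131]
tool_rot: [1.52, 2.125, -0.466]
ft_force: [-0.4, 1.1, 1.1]
grip_width: 0.295
grip_force: 30.0
```

```bash
python3 - <<'E'
from go import *
s=ctrl.get_state(); print(s["position"],(tool(CY,35).inv()*R.from_rotvec(s["tool_rot"])).as_rotvec(),s["grip_width"],s["grip_force"],s["ft_force"])
E
```

```text
[0.44152941 0.36703714 0.0131462 ] [-0.00845438  0.01121897 -0.00675827] 0.2945282900977064 29.995193481445312 [-0.38467515  1.13537464  1.09777545]
```

```bash
python3 - <<'E'
from go import *
s=ctrl.get_state(); print(s["joint_positions"].round(2),s["joint_torque"].round(1)); G=R.from_rotvec(s["tool_rot"]); rows(s["position"]+[0,0,.09],G,5,1)
E
```

```text
[-1.22  0.63  0.25  1.62  0.33  1.3  -0.81] [  0.6 -53.8   6.5 -22.    1.8   2.2   0. ]
-1.02 0.01 -1.49 0.000 0.000 0.000 1; -1.02 0.01 -1.49 0.000 0.000 0.000 1; -1.02 0.01 -1.49 0.000 0.000 0.000 1; -1.02 0.01 -1.49 0.000 0.000 0.000 1; -1.02 0.01 -1.49 0.000 0.000 0.000 1
```

jog_arm(
  rows="-1 0 -1.5 0 0 0 1; -1 0 -1.5 0 0 0 1; -1 0 -1.5 0 0 0 1; -1 0 -1.5 0 0 0 1; -1 0 -1.5 0 0 0 1",
)

```text
time: 3.28
position: [0.4408, 0.3673, 0.1043]
tool_rot: [1.521, 2.125, -0.468]
ft_force: [-0.2, -0.0, -1.8]
grip_width: 0.288
grip_force: 30.0
```

jog_arm(
  rows="0 0 0 0 0 0 1; 0 0 0 0 0 0 1",
)

```text
time: 3.52
position: [0.4405, 0.3671, 0.1024]
tool_rot: [1.52, 2.125, -0.469]
ft_force: [-0.2, 0.3, -2.0]
grip_width: 0.293
grip_force: 30.0
```

```bash
python3 - <<'E'
from go import *
from bench import imaging
s=ctrl.get_state();print(s["time"],s["position"],s["grip_width"],s["grip_force"],s["ft_force"],(tool(CY,35).inv()*R.from_rotvec(s["tool_rot"])).as_rotvec())
ims=[]
p=s["position"]; a=np.radians(CY); ax=np.r_[np.cos(a),np.sin(a),0]
for n in ("top","scene"):
    d=imaging.get_image(n); np.savez(f"pics/{n}1.npz",**d)
    u=proj(d,p+.05*ax+[0,0,.025])[0]; c=np.clip(u.astype(int)-[40,35],0,None); print(n,u,c)
    ims.append(cv2.resize(d["img"][c[1]:c[1]+75,c[0]:c[0]+80],None,fx=5,fy=5,interpolation=cv2.INTER_CUBIC))
cv2.imwrite("pics/l1.png",cv2.hconcat(ims))
E
```

```text
3.525 [0.4404832  0.36706331 0.10241673] 0.292777322861535 29.991818368434906 [-0.20117506  0.32361288 -2.01382312] [-0.00662563  0.01013301 -0.00716028]
top [150.18762099 225.81462332] [110 190]
scene [339.44060251 178.58731876] [299 143]
```

View pics/l1.png

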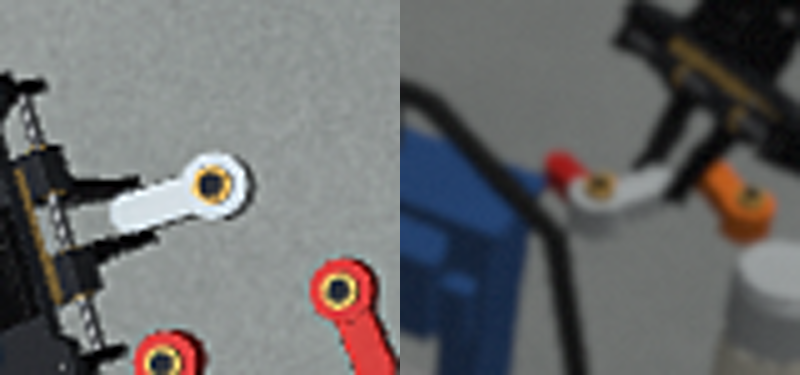

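The crank is held level, with the bush at top pixel (151.6,226.4) and scene pixel (338.6,179.8). I'll triangulate it.

```bash
python3 - <<'E'
from go import *
D=[(dict(np.load("pics/top1.npz")),(151.6,226.4)),(dict(np.load("pics/scene1.npz")),(338.6,179.8))]
def rays():
    for d,(u,v) in D:
        f,cx,cy=K(d); r=R.from_rotvec(d["orientation"]).apply([(u-cx)/f,(v-cy)/f,1]); yield d["origin"],r/np.linalg.norm(r)
A=sum(np.eye(3)-np.outer(r,r) for o,r in rays()); b=sum((np.eye(3)-np.outer(r,r))@o for o,r in rays())
P=np.linalg.solve(A,b); print(P,[np.linalg.norm(np.cross(P-o,r)) for o,r in rays()])
s=ctrl.get_state();M=R.from_rotvec(s["tool_rot"]);print("in tool",M.inv().apply(P-s["position"]), P-s["position"])
y=M.as_matrix()[:,1];print("tool y yaw",np.degrees(np.arctan2(y[1],y[0])))
for z in (.127,): print([plane(d,*u,z) for d,u in D])
E
```

```text
[0.45468615 0.31717412 0.12091417] [np.float64(0.00047125567533216797), np.float64(0.0004712556753323098)]
in tool [-0.05324221 -0.00247012  0.01357317] [ 0.01432064 -0.04960982  0.01894336]
tool y yaw 18.857477727548837
[array([0.45442354, 0.3152529 , 0.127     ]), array([0.46233669, 0.31447688, 0.127     ])]
```

```bash
sed -i 's/^t=lambda/T["origin"]=T["origin"]+[.0034,.0012,0]; S["origin"]=S["origin"]-[.0034,.0012,0]\nt=lambda/; /F(\[.042,.08,.185/d' fit.py; python3 fit.py; python3 - <<'E'
from go import *
from fit import yaw
B=W(F([0,0,.075])); BY=np.degrees(yaw)-40; print(B,BY)
s=ctrl.get_state(); R0=R.from_rotvec(s["tool_rot"])
# keep crank level: rotate present pose about world z only
dy=BY+90-18.86; 
R1=R.from_euler('z',dy,degrees=True)*R0; a=np.radians(BY); ax=np.r_[np.cos(a),np.sin(a),0]
for h in(.11,): 
  pre=B-(.054+.14)*ax; pre[2]=.075+.0131+.012
  print(pre); rows(pre,R1,10,1); ins=pre+.14*ax; print(ins); rows(ins,R1,5,1,pre,R1)
E
```

```text
[ 0.5871 -0.019  -0.0433  0.2828  0.0333  0.1136  0.3211  0.0738  0.1168] [0.00148006 0.00087113 0.00714421]
[[-0.1, 2.1], [0.4, -0.6], [0.1, -0.4], [0.0, 1.3], [3.3, 2.1], [-3.0, -0.5], [0.2, 0.2], [0.5, -0.0], [-0.3, 0.1], [0.3, 0.2], [-0.0, -0.3], [-0.3, -0.6], [-0.2, 0.1], [-0.4, 0.8], [0.1, 0.4], [-0.5, -0.2], [0.6, 0.1], [0.2, 0.4]]
bed [0.59210906 0.09591351 0.075     ] bed x dir deg -42.47881220705353 grip [ 0.50839052 -0.1306777   0.28598208]
bush [0.45841775 0.31692883 0.036     ] end [0.44111065 0.37093567 0.024     ] 0.056712212043898355 -72.23136563511476
bush from scene [0.4579198  0.31509226 0.036     ]
[0.59210906 0.09591351 0.075     ] -42.47881220705353
[0.4490288  0.22692511 0.1001    ]
-1.10 -0.37 0.78 -0.028 0.000 -0.041 1; -1.09 -0.44 0.77 -0.028 0.000 -0.041 1; -1.07 -0.50 0.76 -0.028 0.000 -0.041 1; -1.05 -0.57 0.74 -0.028 0.000 -0.041 1; -1.02 -0.63 0.72 -0.028 0.000 -0.041 1
-0.99 -0.69 0.70 -0.028 0.000 -0.041 1; -0.96 -0.75 0.68 -0.028 0.000 -0.041 1; -0.93 -0.81 0.66 -0.028 0.000 -0.041 1; -0.90 -0.87 0.64 -0.028 0.000 -0.041 1; -0.86 -0.92 0.61 -0.028 0.000 -0.041 1
[0.55228259 0.13238065 0.1001    ]
-2.31 0.00 1.58 0.000 0.000 0.000 1; -2.31 0.00 1.58 0.000 0.000 0.000 1; -2.31 0.00 1.58 0.000 0.000 0.000 1; -2.31 0.00 1.58 0.000 0.000 0.000 1; -2.31 0.00 1.58 0.000 0.000 0.000 1
```

jog_arm(
  rows="-1.10 -0.37 0.78 -0.028 0 -0.041 1; -1.09 -0.44 0.77 -0.028 0 -0.041 1; -1.07 -0.50 0.76 -0.028 0 -0.041 1; -1.05 -0.57 0.74 -0.028 0 -0.041 1; -1.02 -0.63 0.72 -0.028 0 -0.041 1",
)

```text
time: 4.25
position: [0.4448, 0.2963, 0.1011]
tool_rot: [1.231, 2.274, -0.382]
ft_force: [0.1, 0.7, -2.8]
grip_width: 0.291
grip_force: 30.0
```

jog_arm(
  rows="-0.99 -0.69 0.70 -0.028 0 -0.041 1; -0.96 -0.75 0.68 -0.028 0 -0.041 1; -0.93 -0.81 0.66 -0.028 0 -0.041 1; -0.90 -0.87 0.64 -0.028 0 -0.041 1; -0.86 -0.92 0.61 -0.028 0 -0.041 1",
)

```text
time: 4.88
position: [0.4489, 0.2263, 0.1003]
tool_rot: [0.932, 2.391, -0.29]
ft_force: [0.0, -0.0, -2.0]
grip_width: 0.296
grip_force: 30.0
```

jog_arm(
  rows="0 0 0 0 0 0 1; 0 0 0 0 0 0 1",
)

```text
time: 5.12
position: [0.4492, 0.2281, 0.1008]
tool_rot: [0.935, 2.39, -0.288]
ft_force: [-1.1, 0.5, -1.9]
grip_width: 0.29
grip_force: 30.0
```

```bash
cat > pose.py <<'E'
from go import *
s=ctrl.get_state(); M=R.from_rotvec(s["tool_rot"]).as_matrix()
print(s["time"],s["position"],"yaw",np.degrees(np.arctan2(M[1,1],M[0,1]))-90,"yz",M[2,1],"lean",np.degrees(np.arccos(-M[2,2])),s["grip_width"],s["ft_force"],s["joint_positions"].round(2))
E
python3 - <<'E'
from pose import *
from bench import imaging
ims=[]; a=np.radians(-42.48); ax=np.r_[np.cos(a),np.sin(a),0]; P=s["position"]+.054*ax+[0,0,.025]
for n in ("top","scene"):
    d=imaging.get_image(n); 
    d["origin"]=d["origin"]+(1 if n=="top" else -1)*np.array([.0034,.0012,0])
    u=proj(d,P)[0]; c=np.clip(u.astype(int)-[40,35],0,None)
    i=cv2.resize(d["img"][c[1]:c[1]+75,c[0]:c[0]+80],None,fx=5,fy=5,interpolation=cv2.INTER_CUBIC)
    q=((u-c+.5)*5-.5).astype(int); cv2.circle(i,tuple(map(int,q)),3,(0,0,255),-1); print(n,u,c,q); ims.append(i)
cv2.imwrite("pics/l2.png",cv2.hconcat(ims))
E
```

```text
5.125 [0.44924326 0.22812191 0.10082345] yaw -42.71022874408818 yz 0.001443723884426873 lean 34.4477243308359 0.2900174558739714 [-1.11459857  0.46771005 -1.91623958] [-1.2   0.13  0.26  2.09  0.64  1.1  -0.47]
top [192.13596451 216.63829148] [152 181] [202 180]
scene [308.35120188 188.30526007] [268 153] [203 178]
```

View pics/l2.png

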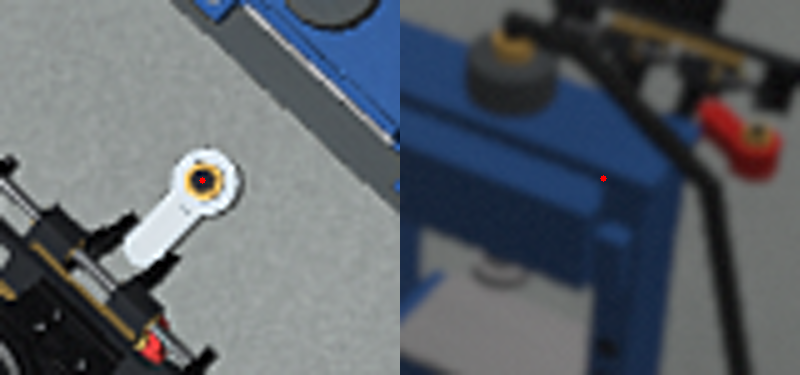

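The red prediction dot sits right on the bush in the top view, so the 54 mm offset holds. Now I'll insert.

```bash
python3 - <<'E'
from pose import *
a=np.radians(-42.48); ax=np.r_[np.cos(a),np.sin(a),0]; p=np.array([.5921,.0959,0])-.054*ax+[0,0,.096]
R1=R.from_euler('z',.23,degrees=True)*R.from_rotvec(s["tool_rot"]); print(p); rows(p,R1,10,1)
E
```

```text
5.225 [0.44935023 0.22843728 0.10088814] yaw -42.67690455031834 yz 0.0014621965738988163 lean 34.46005350602828 0.2929814650602518 [ 0.46224087  0.07856376 -2.59175758] [-1.2   0.13  0.26  2.09  0.64  1.1  -0.47]
[0.55227429 0.13236797 0.096     ]
-1.13 -0.01 0.84 -0.000 0.000 -0.000 1; -1.13 -0.01 0.84 -0.000 0.000 -0.000 1; -1.13 -0.01 0.84 -0.000 0.000 -0.000 1; -1.13 -0.01 0.84 -0.000 0.000 -0.000 1; -1.13 -0.01 0.84 -0.000 0.000 -0.000 1
-1.13 -0.01 0.84 -0.000 0.000 -0.000 1; -1.13 -0.01 0.84 -0.000 0.000 -0.000 1; -1.13 -0.01 0.84 -0.000 0.000 -0.000 1; -1.13 -0.01 0.84 -0.000 0.000 -0.000 1; -1.13 -0.01 0.84 -0.000 0.000 -0.000 1
```

jog_arm(
  rows="-1.13 -0.01 0.84 0 0 0 1; -1.13 -0.01 0.84 0 0 0 1; -1.13 -0.01 0.84 0 0 0 1; -1.13 -0.01 0.84 0 0 0 1; -1.13 -0.01 0.84 0 0 0 1",
)

```text
time: 5.85
position: [0.5013, 0.1784, 0.0982]
tool_rot: [0.935, 2.389, -0.289]
ft_force: [0.0, -0.6, -3.4]
grip_width: 0.289
grip_force: 30.0
```

jog_arm(
  rows="-1.13 -0.01 0.84 0 0 0 1; -1.13 -0.01 0.84 0 0 0 1; -1.13 -0.01 0.84 0 0 0 1; -1.13 -0.01 0.84 0 0 0 1; -1.13 -0.01 0.84 0 0 0 1",
)

```text
time: 6.48
position: [0.5526, 0.1306, 0.0956]
tool_rot: [0.934, 2.39, -0.289]
ft_force: [0.1, 0.6, -1.9]
grip_width: 0.296
grip_force: 30.0
```

jog_arm(
  rows="0 0 0 0 0 0 1; 0 0 0 0 0 0 1",
)

```text
time: 6.72
position: [0.5518, 0.1316, 0.0954]
tool_rot: [0.934, 2.39, -0.288]
ft_force: [1.4, -0.4, -3.1]
grip_width: 0.294
grip_force: 30.0
```

```bash
python3 - <<'E'
from pose import *
a=np.radians(-42.48); ax=np.r_[np.cos(a),np.sin(a),0]; p=np.array([.5921,.0959,0])-.054*ax+[0,0,.0875]
R1=R.from_rotvec(s["tool_rot"]); print(p); rows(p,R1,3,1)
E
```

```text
6.725 [0.55179069 0.13162988 0.09543236] yaw -42.680912293174366 yz 0.0011467564377898587 lean 34.44176248402802 0.29351178406799405 [ 1.36949927 -0.40164383 -3.12098597] [-1.02  0.16  0.4   2.08  0.69  0.91 -0.24]
[0.55227429 0.13236797 0.0875    ]
0.15 0.03 0.22 0.000 0.000 0.000 1; 0.15 0.03 0.22 0.000 0.000 0.000 1; 0.15 0.03 0.22 0.000 0.000 0.000 1
```

jog_arm(
  rows="0.15 0.03 0.22 0 0 0 1; 0.15 0.03 0.22 0 0 0 1; 0.15 0.03 0.22 0 0 0 1; 0 0 0 0 0 0 1; 0 0 0 0 0 0 1",
)

```text
time: 7.35
position: [0.5527, 0.1323, 0.0881]
tool_rot: [0.934, 2.389, -0.288]
ft_force: [-4.7, 0.9, 4.9]
grip_width: 0.294
grip_force: 30.0
```

```bash
python3 pose.py
```

```text
7.35 [0.55267579 0.13225187 0.08808237] yaw -42.69189996529423 yz 0.001391527902367351 lean 34.47976774036888 0.29421996337609413 [-4.67139304  0.85083436  4.91879092] [-1.02  0.18  0.4   2.08  0.69  0.9  -0.25]
```

jog_arm(
  rows="0 0 0 0 0 0 0.3; 0 0 0 0 0 0 0.1; 0 0 0 0 0 0 0; 0 0 0 0 0 0 -0.1",
)

```text
time: 7.85
position: [0.5527, 0.1318, 0.0875]
tool_rot: [0.935, 2.39, -0.289]
ft_force: [0.2, -0.3, 0.3]
grip_width: 0.52
grip_force: 0.0
```

jog_arm(
  rows="0 0 -1.5 0 0 0 -0.1; 0 0 -2.5 0 0 0 -0.1; 0 0 -2.5 0 0 0 -0.1; 0 0 -2.5 0 0 0 -0.1; 0 0 -2.5 0 0 0 -0.1",
)

```text
time: 8.48
position: [0.5041, 0.1768, 0.184]
tool_rot: [0.934, 2.39, -0.287]
ft_force: [0.2, 0.4, -0.2]
grip_width: 0.546
grip_force: 0.0
```

```bash
python3 - <<'E'
from pose import *
from bench import imaging
d=imaging.get_image("scene"); w=imaging.get_image("wrist"); np.savez("pics/w2.npz",**w)
d["origin"]=d["origin"]-np.array([.0034,.0012,0]); c=[255,175]
i=cv2.resize(d["img"][c[1]:c[1]+75,c[0]:c[0]+65],None,fx=5.8,fy=5.8,interpolation=cv2.INTER_CUBIC)
B=np.array([.5921,.0959,.075])
for k,P in enumerate([B+[0,0,.038],B]):
    q=(proj(d,P)[0]-c+.5)*5.8-.5; cv2.circle(i,tuple(map(int,q)),2,[(0,0,255),(0,255,0)][k],-1)
f,cx,cy=K(w)
def pe(P):
    e=R.from_rotvec(w["orientation"]).inv().apply(np.array(P)-w["origin"]); th=np.arctan2(np.hypot(e[0],e[1]),e[2]); k=f*th/np.hypot(e[0],e[1]); return cx+k*e[0],cy+k*e[1]
j=w["img"].copy()
for k,P in enumerate([B+[0,0,.038],B]):
    cv2.circle(j,tuple(int(v) for v in pe(P)),2,[(0,0,255),(0,255,0)][k],-1)
j=cv2.resize(j,(410,308)); j=cv2.copyMakeBorder(j,0,435-308,0,0,cv2.BORDER_CONSTANT)
cv2.imwrite("pics/l3.png",cv2.hconcat([i,j]))
E
```

```text
8.475 [0.50407535 0.17684027 0.18400174] yaw -42.66609493519088 yz 0.0022308079268475722 lean 34.44358922755213 0.5461918940379701 [ 0.24615797  0.37438619 -0.22042785] [-1.12  0.02  0.33  2.02  0.65  1.17 -0.25]
```

View pics/l3.png

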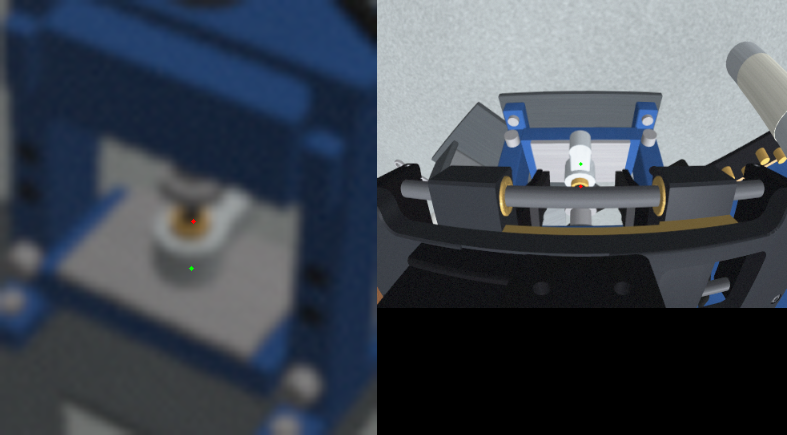

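In both views the crank sits centred on the bed, with its bush under the foot and within about 2 mm of the prediction. Next is the handle.

```bash
cat > hd.py <<'E'
from go import *
from fit import yaw
Y=np.degrees(yaw); H=tool(Y,-10)
def hc(q,r=.27,off=.016):  # handle angle q -> TCP on the grip's upper side
    th=np.radians(34)-q; return W(np.array([.150-r*np.cos(th)+off*np.sin(th),-.115,.135+r*np.sin(th)+off*np.cos(th)]))
E
python3 - <<'E'
from hd import *
s=ctrl.get_state(); a=np.array([.44,.16,.40]); b=hc(0)+[0,0,.05]
M=R.from_rotvec(s["tool_rot"]); mid=M*R.from_rotvec((M.inv()*H).as_rotvec()*.5)
print(a,b,[hc(q).round(3) for q in(0,.28,.56)]); rows(a,mid,6,1); rows(b,H,8,1,a,mid)
E
```

```text
[0.44 0.16 0.4 ] [ 0.51732923 -0.13106466  0.34924669] [array([ 0.517, -0.131,  0.299]), array([ 0.48 , -0.129,  0.233]), array([ 0.463, -0.129,  0.16 ])]
-1.55 -0.94 -3.29 -0.012 0.062 -0.058 1; -1.28 -0.98 -3.39 -0.012 0.062 -0.058 1; -1.01 -1.01 -3.47 -0.012 0.062 -0.058 1; -0.73 -1.02 -3.54 -0.012 0.062 -0.058 1; -0.45 -1.01 -3.59 -0.012 0.062 -0.058 1
-0.17 -0.98 -3.62 -0.012 0.062 -0.058 1
-2.06 -2.94 1.30 -0.009 0.047 -0.044 1; -1.99 -3.04 1.17 -0.009 0.047 -0.044 1; -1.90 -3.14 1.06 -0.009 0.047 -0.044 1; -1.81 -3.23 0.94 -0.009 0.047 -0.044 1; -1.71 -3.31 0.83 -0.009 0.047 -0.044 1
-1.60 -3.39 0.72 -0.009 0.047 -0.044 1; -1.48 -3.47 0.62 -0.009 0.047 -0.044 1; -1.35 -3.53 0.52 -0.009 0.047 -0.044 1
```

jog_arm(
  rows="-1.55 -0.94 -3.29 -0.012 0.062 -0.058 1; -1.28 -0.98 -3.39 -0.012 0.062 -0.058 1; -1.01 -1.01 -3.47 -0.012 0.062 -0.058 1; -0.73 -1.02 -3.54 -0.012 0.062 -0.058 1; -0.45 -1.01 -3.59 -0.012 0.062 -0.058 1",
)

```text
time: 9.2
position: [0.4506, 0.1605, 0.3625]
tool_rot: [0.639, 2.81, -0.187]
ft_force: [-0.2, 0.9, 0.8]
grip_width: 0.072
grip_force: 0.0
```

jog_arm(
  rows="-0.17 -0.98 -3.62 -0.012 0.062 -0.058 1; -2.06 -2.94 1.30 -0.009 0.047 -0.044 1; -1.99 -3.04 1.17 -0.009 0.047 -0.044 1; -1.90 -3.14 1.06 -0.009 0.047 -0.044 1; -1.81 -3.23 0.94 -0.009 0.047 -0.044 1",
)

```text
time: 9.82
position: [0.4781, 0.0106, 0.3721]
tool_rot: [0.342, 3.116, -0.087]
ft_force: [0.7, -0.1, -1.0]
grip_width: 0.004
grip_force: 0.0
```

jog_arm(
  rows="-1.71 -3.31 0.83 -0.009 0.047 -0.044 1; -1.60 -3.39 0.72 -0.009 0.047 -0.044 1; -1.48 -3.47 0.62 -0.009 0.047 -0.044 1; -1.35 -3.53 0.52 -0.009 0.047 -0.044 1; 0 0 0 0 0 0 1",
)

```text
time: 10.45
position: [0.5153, -0.1377, 0.3454]
tool_rot: [-0.085, -2.955, 0.008]
ft_force: [-0.2, -0.1, -0.2]
grip_width: 0.006
grip_force: 0.0
```

```bash
python3 - <<'E'
from pose import *
from hd import *
b=hc(0)+[0,0,.05]; a=hc(0)+[0,0,.012]; rows(a,H,3,1)
print("stroke")
for k in range(6):
    q0,q1=k*.095,(k+1)*.095; rows(hc(q1),H,1,1,hc(q0) if k else a,H)
E
```

```text
10.45 [ 0.51526454 -0.13769732  0.3454346 ] yaw -3.230521946088899 yz -0.010585588703566594 lean 10.631297533754834 0.006080541907626275 [-0.20971059 -0.07799658 -0.18885787] [-0.68  0.3   1.11  1.42 -0.19  1.76  1.92]
-0.26 0.24 1.11 -0.003 -0.004 -0.005 1; -0.26 0.23 1.11 -0.003 -0.004 -0.005 1; -0.26 0.23 1.11 -0.003 -0.004 -0.005 1
stroke
0.86 0.00 3.52 0.000 0.000 0.000 1
0.85 -0.00 2.43 0.000 0.000 0.000 1
0.61 -0.00 2.49 0.000 0.000 0.000 1
0.37 0.00 2.54 0.000 0.000 0.000 1
0.13 0.00 2.57 0.000 0.000 0.000 1
-0.11 -0.00 2.57 0.000 0.000 0.000 1
```

jog_arm(
  rows="-0.26 0.23 1.1 -0.003 -0.004 -0.005 1; -0.26 0.23 1.1 -0.003 -0.004 -0.005 1; -0.26 0.23 1.1 -0.003 -0.004 -0.005 1",
)

```text
time: 10.82
position: [0.5181, -0.1248, 0.3134]
tool_rot: [-0.046, -2.974, -0.018]
ft_force: [0.7, -0.6, 0.7]
grip_width: 0.008
grip_force: 0.0
```

jog_arm(
  rows="0.43 0 1.76 0 0 0 1; 0.43 0 1.76 0 0 0 1; 0.85 0 2.43 0 0 0 1",
)

```text
time: 11.2
position: [0.4919, -0.1241, 0.2595]
tool_rot: [-0.047, -2.976, -0.017]
ft_force: [0.0, 1.1, 10.9]
grip_width: 0.007
grip_force: 5.0
```

```bash
python3 - <<'E'
from pose import *
from hd import *
print(hc(.19)); p=s["position"]; R0=R.from_rotvec(s["tool_rot"])
for k in range(4): rows(hc(.19+.095*(k+1)),R0,1,1,hc(.19+.095*k),R0)
E
```

```text
11.2 [ 0.49190381 -0.12408592  0.259498  ] yaw -1.8436058023202406 yz 0.008815281487587555 lean 9.479165531785599 0.007395575789288905 [ 0.03271734  1.08183182 10.89398928] [-0.77  0.21  1.1   1.64 -0.15  1.56  1.89]
[ 0.49020236 -0.12989032  0.25570647]
0.64 -0.01 2.49 0.000 0.000 0.000 1
0.40 -0.01 2.54 0.000 0.000 0.000 1
0.15 -0.02 2.56 0.000 0.000 0.000 1
-0.09 -0.02 2.57 0.000 0.000 0.000 1
```

jog_arm(
  rows="0.64 -0.1 2.5 0 0 0 1; 0.4 -0.1 2.55 0 0 0 1; 0.15 -0.1 2.55 0 0 0 1; -0.1 -0.1 2.55 0 0 0 1; 0 0 0.1 0 0 0 1",
)

```text
time: 11.82
position: [0.4633, -0.1239, 0.1591]
tool_rot: [-0.045, -2.973, -0.023]
ft_force: [-1.9, 5.0, 10.5]
grip_width: 0.007
grip_force: 5.0
```

```bash
python3 - <<'E'
from pose import *
from hd import *
print(hc(.5),hc(.56))
E
```

```text
11.825 [ 0.46332149 -0.12389809  0.1590886 ] yaw -1.8000338588945084 yz 0.012695819962927348 lean 9.67749374488427 0.006944977611391847 [-1.88487252  5.01824873 10.54384055] [-0.77  0.22  1.09  1.84 -0.17  1.36  1.92]
[ 0.4649409  -0.12879674  0.17611481] [ 0.4629584  -0.12871092  0.16001062]
```

jog_arm(
  rows="0 0 0.3 0 0 0 1; 0 0 0.2 0 0 0 1; 0 0 0 0 0 0 1",
)

```text
time: 12.2
position: [0.4634, -0.1238, 0.1576]
tool_rot: [-0.045, -2.974, -0.025]
ft_force: [-7.0, 7.8, 29.9]
grip_width: 0.006
grip_force: 14.4
```

jog_arm(
  rows="0 0 -0.6 0 0 0 1; 0.1 0 -2.55 0 0 0 1; -0.15 0 -2.55 0 0 0 1; -0.4 0 -2.55 0 0 0 1; -0.64 0 -2.5 0 0 0 1",
)

```text
time: 12.82
position: [0.4919, -0.1272, 0.2593]
tool_rot: [-0.046, -2.976, -0.019]
ft_force: [1.8, 0.9, 1.9]
grip_width: 0.006
grip_force: 1.1
```

jog_arm(
  rows="-0.85 0 -2.43 0 0 0 1; -0.43 0 -1.76 0 0 0 1; -0.43 0 -1.76 0 0 0 1; 0 0 0 0 0 0 1; 0 0 0 0 0 0 1",
)

```text
time: 13.45
position: [0.5174, -0.13, 0.3132]
tool_rot: [-0.049, -2.973, -0.016]
ft_force: [-0.3, 0.2, -0.0]
grip_width: 0.002
grip_force: 0.0
```

jog_arm(
  rows="0 0 0 0 0 0 1; 0 0 0 0 0 0 1; 0 0 0 0 0 0 1",
)

```text
time: 13.82
position: [0.5178, -0.1306, 0.3137]
tool_rot: [-0.051, -2.973, -0.015]
ft_force: [0.4, 0.0, 0.5]
grip_width: 0.006
grip_force: 0.0
```

```bash
python3 - <<'E'
from pose import *
from hd import *
from bench import imaging
print(hc(0)+[0,0,.012])
d=imaging.get_image("scene"); a=np.load("pics/scene0.npz")["img"].astype(int); b=d["img"].astype(int)
# bar part of handle (grip end hidden by tool): compare rows 165..235 of scene, cols 205..235
for v in range(180,230,10):
    print(v,a[v,205:235].sum(1).tolist(),b[v,205:235].sum(1).tolist())
E
```

```text
13.825 [ 0.51783318 -0.13058305  0.31371737] yaw -1.9891592648745302 yz 0.007075253314583005 lean 9.657322686593684 0.006301423257106736 [0.36559842 0.00755464 0.45254146] [-0.7   0.28  1.1   1.49 -0.2   1.68  1.93]
[ 0.51732923 -0.13106466  0.31124669]
180 [319, 323, 319, 316, 319, 322, 310, 271, 231, 245, 304, 354, 369, 328, 281, 284, 309, 319, 316, 317, 315, 314, 318, 322, 321, 324, 319, 317, 319, 325] [331, 329, 324, 326, 328, 324, 314, 275, 232, 252, 310, 360, 377, 335, 286, 290, 314, 322, 321, 319, 320, 318, 321, 325, 325, 331, 327, 323, 323, 329]
190 [326, 324, 321, 323, 321, 323, 326, 325, 308, 270, 285, 329, 371, 370, 337, 315, 322, 323, 322, 326, 323, 324, 325, 322, 322, 325, 329, 327, 327, 324] [328, 325, 330, 326, 328, 331, 331, 328, 312, 277, 286, 338, 379, 373, 346, 321, 329, 328, 332, 327, 330, 333, 332, 327, 327, 329, 329, 337, 332, 325]
200 [247, 174, 161, 198, 249, 275, 283, 285, 282, 268, 255, 289, 348, 375, 363, 322, 303, 301, 290, 278, 270, 268, 281, 297, 302, 276, 216, 187, 259, 310] [255, 185, 162, 203, 255, 276, 288, 288, 291, 273, 262, 295, 353, 388, 366, 326, 312, 307, 297, 283, 277, 273, 285, 302, 307, 286, 215, 194, 268, 315]
210 [324, 282, 223, 229, 269, 291, 308, 301, 303, 289, 262, 269, 309, 355, 368, 343, 304, 299, 309, 307, 306, 307, 308, 307, 303, 306, 276, 214, 195, 244] [331, 282, 223, 235, 276, 300, 310, 310, 311, 292, 266, 275, 317, 362, 377, 351, 312, 306, 308, 312, 313, 314, 311, 314, 313, 306, 285, 216, 196, 251]
220 [241, 184, 188, 227, 269, 296, 305, 302, 302, 303, 284, 255, 281, 331, 371, 367, 333, 295, 291, 297, 297, 297, 299, 298, 294, 287, 287, 264, 215, 184] [244, 194, 194, 236, 271, 298, 308, 309, 306, 307, 287, 262, 285, 339, 377, 373, 335, 300, 296, 300, 305, 302, 303, 300, 299, 302, 296, 268, 218, 191]
```

The handle is fully back up and the hover pose repeats. Second stroke, then third.

jog_arm(
  rows="0.43 0 1.76 0 0 0 1; 0.43 0 1.76 0 0 0 1; 0.85 0 2.43 0 0 0 1; 0.64 0 2.5 0 0 0 1; 0.4 0 2.55 0 0 0 1",
)

```text
time: 14.5
position: [0.4732, -0.1294, 0.2115]
tool_rot: [-0.051, -2.976, -0.014]
ft_force: [1.4, -1.2, 11.1]
grip_width: 0.003
grip_force: 5.5
```

jog_arm(
  rows="0.15 0 2.55 0 0 0 1; -0.1 0 2.55 0 0 0 1; 0 0 0.5 0 0 0 1; 0 0 0.1 0 0 0 1; 0 0 0 0 0 0 1",
)

```text
time: 15.12
position: [0.4636, -0.1289, 0.158]
tool_rot: [-0.052, -2.974, -0.015]
ft_force: [-6.7, 0.7, 27.3]
grip_width: 0.004
grip_force: 13.4
```

jog_arm(
  rows="0 0 -0.6 0 0 0 1; 0.1 0 -2.55 0 0 0 1; -0.15 0 -2.55 0 0 0 1; -0.4 0 -2.55 0 0 0 1; -0.64 0 -2.5 0 0 0 1",
)

```text
time: 15.75
position: [0.4917, -0.1298, 0.2596]
tool_rot: [-0.051, -2.975, -0.015]
ft_force: [1.5, -1.2, 2.4]
grip_width: 0.004
grip_force: 1.1
```

jog_arm(
  rows="-0.85 0 -2.43 0 0 0 1; -0.43 0 -1.76 0 0 0 1; -0.43 0 -1.76 0 0 0 1; 0 0 0 0 0 0 1; 0 0 0 0 0 0 1",
)

```text
time: 16.38
position: [0.5175, -0.1307, 0.3132]
tool_rot: [-0.051, -2.972, -0.015]
ft_force: [-1.0, -0.6, -0.2]
grip_width: 0.004
grip_force: 0.0
```

jog_arm(
  rows="0 0 0 0 0 0 1; 0 0 0 0 0 0 1; 0 0 0 0 0 0 1",
)

```text
time: 16.75
position: [0.5179, -0.1305, 0.3137]
tool_rot: [-0.051, -2.973, -0.015]
ft_force: [0.2, 0.0, -0.2]
grip_width: 0.005
grip_force: 0.0
```

jog_arm(
  rows="0.43 0 1.76 0 0 0 1; 0.43 0 1.76 0 0 0 1; 0.85 0 2.43 0 0 0 1; 0.64 0 2.5 0 0 0 1; 0.4 0 2.55 0 0 0 1",
)

```text
time: 17.38
position: [0.4731, -0.1293, 0.2115]
tool_rot: [-0.051, -2.976, -0.014]
ft_force: [1.0, -2.5, 10.3]
grip_width: 0.004
grip_force: 5.5
```

jog_arm(
  rows="0.15 0 2.55 0 0 0 1; -0.1 0 2.55 0 0 0 1; 0 0 0.5 0 0 0 1; 0 0 0.1 0 0 0 1; 0 0 0 0 0 0 1",
)

```text
time: 18.0
position: [0.4635, -0.1289, 0.158]
tool_rot: [-0.052, -2.974, -0.015]
ft_force: [-5.3, -0.1, 27.0]
grip_width: 0.007
grip_force: 13.5
```

jog_arm(
  rows="0 0 -0.6 0 0 0 1; 0.1 0 -2.55 0 0 0 1; -0.15 0 -2.55 0 0 0 1; -0.4 0 -2.55 0 0 0 1; -0.64 0 -2.5 0 0 0 1",
)

```text
time: 18.62
position: [0.4916, -0.1297, 0.2596]
tool_rot: [-0.051, -2.974, -0.015]
ft_force: [1.1, -1.8, 1.5]
grip_width: 0.008
grip_force: 1.1
```

jog_arm(
  rows="-0.85 0 -2.43 0 0 0 1; -0.43 0 -1.76 0 0 0 1; -0.43 0 -1.76 0 0 0 1; 0 0 0 0 0 0 1; 0 0 0 0 0 0 1",
)

```text
time: 19.25
position: [0.5174, -0.1307, 0.3132]
tool_rot: [-0.051, -2.972, -0.015]
ft_force: [0.3, -0.9, -0.7]
grip_width: 0.001
grip_force: 0.0
```

jog_arm(
  rows="0 0 0 0 0 0 1; 0 0 0 0 0 0 1; 0 0 0 0 0 0 1",
)

```text
time: 19.62
position: [0.5178, -0.1305, 0.3137]
tool_rot: [-0.051, -2.973, -0.015]
ft_force: [-0.6, -0.2, 0.3]
grip_width: 0.002
grip_force: 0.0
```

```bash
python3 - <<'E'
from bench import imaging
import numpy as np
np.savez("pics/s3.npz",**imaging.get_image("scene"))
E
```

jog_arm(
  rows="0.43 0 1.76 0 0 0 1; 0.43 0 1.76 0 0 0 1; 0.85 0 2.43 0 0 0 1; 0.64 0 2.5 0 0 0 1; 0.4 0 2.55 0 0 0 1",
)

```text
time: 20.3
position: [0.4732, -0.1293, 0.2117]
tool_rot: [-0.051, -2.976, -0.014]
ft_force: [1.0, -2.1, 11.2]
grip_width: 0.004
grip_force: 6.0
```

jog_arm(
  rows="0.15 0 2.55 0 0 0 1; -0.1 0 2.55 0 0 0 1; 0 0 0.5 0 0 0 1; 0 0 0.1 0 0 0 1; 0 0 0 0 0 0 1",
)

```text
time: 20.92
position: [0.4636, -0.1289, 0.158]
tool_rot: [-0.052, -2.974, -0.015]
ft_force: [-4.5, 0.4, 26.9]
grip_width: 0.008
grip_force: 13.5
```

jog_arm(
  rows="0 0 -0.6 0 0 0 1; 0.1 0 -2.55 0 0 0 1; -0.15 0 -2.55 0 0 0 1; -0.4 0 -2.55 0 0 0 1; -0.64 0 -2.5 0 0 0 1",
)

```text
time: 21.55
position: [0.4917, -0.1298, 0.2597]
tool_rot: [-0.051, -2.975, -0.015]
ft_force: [1.7, -1.3, 2.5]
grip_width: 0.008
grip_force: 1.1
```

jog_arm(
  rows="-0.85 0 -2.43 0 0 0 1; -0.43 0 -1.76 0 0 0 1; -0.43 0 -1.76 0 0 0 1; 0 0 0 0 0 0 1; 0 0 0 0 0 0 1",
)

```text
time: 22.18
position: [0.5175, -0.1306, 0.3132]
tool_rot: [-0.051, -2.972, -0.015]
ft_force: [-0.4, 0.2, -0.6]
grip_width: 0.001
grip_force: 0.0
```

jog_arm(
  rows="0 0 0 0 0 0 1; 0 0 0 0 0 0 1; 0 0 0 0 0 0 1",
)

```text
time: 22.55
position: [0.5178, -0.1306, 0.3138]
tool_rot: [-0.051, -2.973, -0.015]
ft_force: [-0.4, 0.0, -1.1]
grip_width: 0.003
grip_force: 0.0
```

```bash
python3 - <<'E'
from bench import imaging
import numpy as np
np.savez("pics/s4.npz",**imaging.get_image("scene"))
E
```

jog_arm(
  rows="0.43 0 1.76 0 0 0 1; 0.43 0 1.76 0 0 0 1; 0.85 0 2.43 0 0 0 1; 0.64 0 2.5 0 0 0 1; 0.4 0 2.55 0 0 0 1",
)

```text
time: 23.22
position: [0.4731, -0.1294, 0.2118]
tool_rot: [-0.051, -2.976, -0.014]
ft_force: [1.5, -1.3, 12.8]
grip_width: 0.004
grip_force: 6.5
```

jog_arm(
  rows="0.15 0 2.55 0 0 0 1; -0.1 0 2.55 0 0 0 1; 0 0 0.5 0 0 0 1; 0 0 0.1 0 0 0 1; 0 0 0 0 0 0 1",
)

```text
time: 23.85
position: [0.4635, -0.1289, 0.158]
tool_rot: [-0.052, -2.974, -0.015]
ft_force: [-5.8, 0.5, 26.9]
grip_width: 0.002
grip_force: 13.6
```

jog_arm(
  rows="0 0 -0.6 0 0 0 1; 0.1 0 -2.55 0 0 0 1; -0.15 0 -2.55 0 0 0 1; -0.4 0 -2.55 0 0 0 1; -0.64 0 -2.5 0 0 0 1",
)

```text
time: 24.48
position: [0.4917, -0.1298, 0.2596]
tool_rot: [-0.051, -2.975, -0.015]
ft_force: [1.3, -1.3, 1.5]
grip_width: 0.01
grip_force: 1.1
```

jog_arm(
  rows="-0.85 0 -2.43 0 0 0 1; -0.43 0 -1.76 0 0 0 1; -0.43 0 -1.76 0 0 0 1; 0 0 0 0 0 0 1; 0 0 0 0 0 0 1",
)

```text
time: 25.1
position: [0.5175, -0.1306, 0.3132]
tool_rot: [-0.051, -2.972, -0.015]
ft_force: [-0.4, -0.6, -0.4]
grip_width: 0.006
grip_force: 0.0
```

jog_arm(
  rows="0 0 0 0 0 0 1; 0 0 0 0 0 0 1; 0 0 0 0 0 0 1",
)

```text
time: 25.48
position: [0.5178, -0.1305, 0.3137]
tool_rot: [-0.051, -2.973, -0.015]
ft_force: [0.9, 0.5, 0.3]
grip_width: 0.003
grip_force: 0.0
```

```bash
python3 - <<'E'
from bench import imaging
from h import *
d=imaging.get_image("scene"); np.savez("pics/s5.npz",**d)
o=[]
for b in [np.load("pics/s3.npz")["img"],np.load("pics/s4.npz")["img"],d["img"]]:
    o.append(cv2.resize(b[185:240,265:310],None,fx=5.9,fy=5.9,interpolation=cv2.INTER_CUBIC))
cv2.imwrite("pics/s345.png",cv2.hconcat(o))
E
```

```text
(no output)
```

View pics/s345.png

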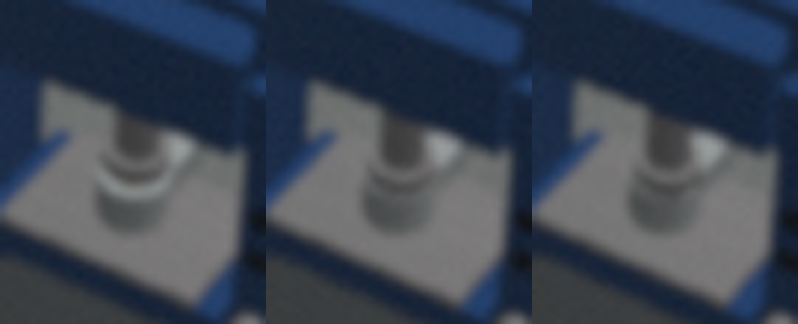

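After stroke 5 the foot is down on the hub and the crank is unmoved. I'll do one extra harmless stroke for certainty, then back off.

jog_arm(
  rows="0.43 0 1.76 0 0 0 1; 0.43 0 1.76 0 0 0 1; 0.85 0 2.43 0 0 0 1; 0.64 0 2.5 0 0 0 1; 0.4 0 2.55 0 0 0 1",
)

```text
time: 26.15
position: [0.4731, -0.1294, 0.2118]
tool_rot: [-0.051, -2.976, -0.014]
ft_force: [0.5, -0.2, 12.9]
grip_width: 0.006
grip_force: 6.5
```

jog_arm(
  rows="0.15 0 2.55 0 0 0 1; -0.1 0 2.55 0 0 0 1; 0 0 0.5 0 0 0 1; 0 0 0.1 0 0 0 1; 0 0 0 0 0 0 1",
)

```text
time: 26.78
position: [0.4635, -0.1289, 0.158]
tool_rot: [-0.052, -2.974, -0.015]
ft_force: [-6.5, 0.8, 27.0]
grip_width: 0.009
grip_force: 13.6
```

jog_arm(
  rows="0 0 -0.6 0 0 0 1; 0.1 0 -2.55 0 0 0 1; -0.15 0 -2.55 0 0 0 1; -0.4 0 -2.55 0 0 0 1; -0.64 0 -2.5 0 0 0 1",
)

```text
time: 27.4
position: [0.4917, -0.1298, 0.2596]
tool_rot: [-0.051, -2.975, -0.014]
ft_force: [1.7, -1.8, 1.7]
grip_width: 0.004
grip_force: 1.1
```

jog_arm(
  rows="-0.85 0 -2.43 0 0 0 1; -0.43 0 -1.76 0 0 0 1; -0.43 0 -1.76 0 0 0 1; 0 0 -1.5 0 0 0 1; 0 0 -2 0 0 0 1",
)

```text
time: 28.02
position: [0.5235, -0.131, 0.3488]
tool_rot: [-0.051, -2.972, -0.015]
ft_force: [-0.3, -0.1, -1.0]
grip_width: 0.002
grip_force: 0.0
```

jog_arm(
  rows="0 0 -1.5 0 0 0 1; 0 0 0 0 0 0 1; 0 0 0 0 0 0 1; 0 0 0 0 0 0 1; 0 0 0 0 0 0 1",
)

```text
time: 28.65
position: [0.5261, -0.1311, 0.3628]
tool_rot: [-0.051, -2.972, -0.015]
ft_force: [0.5, 0.5, 0.3]
grip_width: 0.009
grip_force: 0.0
```

```bash
python3 - <<'E'
from bench import imaging,ctrl
from h import *
b=imaging.get_image("scene")["img"].astype(int); a=np.load("pics/scene0.npz")["img"].astype(int); c=np.load("pics/s5.npz")["img"].astype(int)
print("handle bar diff",np.abs(a-b)[178:235,205:235].mean(),"crank diff vs s5",np.abs(c-b)[185:240,265:310].mean())
t=imaging.get_image("top")["img"].astype(int); t0=np.load("pics/top0.npz")["img"].astype(int)
for n,(u,v) in dict(can=(137,165),bottle=(415,197),wrench=(346,233),bin=(354,148)).items(): print(n,np.abs(t-t0)[v-15:v+15,u-15:u+15].mean())
s=ctrl.get_state();print(s["time"],s["position"],s["ft_force"])
E
```

```text
handle bar diff 1.8428849902534112 crank diff vs s5 1.0436363636363637
can 5.92037037037037
bottle 6.520740740740741
wrench 6.432222222222222
bin 24.726666666666667
28.75 [ 0.52621781 -0.13116799  0.36297744] [-0.48142808  0.11274554 -0.6353968 ]
```

```bash
python3 - <<'E'
from bench import imaging
from h import *
a=np.load("pics/scene0.npz")["img"].astype(int)[245:302,140:186]; b=imaging.get_image("scene")["img"].astype(int)[245:302,140:186]
print("bin scene diff",np.abs(a-b).mean(), cv2.phaseCorrelate(a.sum(2).astype(np.float64),b.sum(2).astype(np.float64)))
E
```

```text
bin scene diff 1.6816679379608441 ((-0.02024373167037652, 0.0007995790614607756), 0.9498350640961379)
```

The bin is unmoved; only the top view of it was occluded. Handing in.

```bash
python3 -c "
from bench import ticket; print(ticket.close_job())"
```

```text
the job is handed in; nothing more can be done
None
```

The job is handed in (the call returned no verdict): the silver crank arm is clamped under the ram after six full strokes, with the bush flush as far as the scene camera shows, the handle back up, no sign that the bystanders moved, and about 29 s of the 72 s used.

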